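# Make up two caster kits for the riveting press

## Robot

A 6-joint arm with a two-finger parallel gripper is mounted at the origin on the work surface. World frame = base frame: x ahead of the robot, y to its left, z up, the work surface at z = 0. Lengths are in m, angles in rad, forces in N, time in s.
With the tool pointing down it reaches from about 0.3 to 1 m from the base axis. Payload 5.1 kg.
Tool frame: the origin (TCP) lies at the very end of the fingers, on their centre line; the grasp point (between the pads) lies 19 mm behind it; z points along the fingers, y is the line along which they close (so a half turn about z gives the same grasp; the last joint's range is limited). The gripper opens to 95 mm and grips with 3 to 60 N. Pads are 20 mm wide; open, the fingers measure 119 mm over their backs; the gripper's body (75 mm by 180 mm) begins 59 mm behind the grasp point.
Start: joints at [-1.344, 0.124, 1.65, -0, 1.367, -0.083], TCP at [0.198, -0.619, 0.215] pointing down, gripper open.
Joint ranges: [-2.61, 2.61], [-1.02, 2.33], [0.03, 2.71], [-1.35, 4.49], [0.32, 2.68], [-2.91, 2.91]. Speed limits (rad/s): [2.57, 2.57, 3.14, 3.14, 3.14, 3.14].

## Interface

Orientations are given as a 3x3 rotation matrix whose columns are the frame's x, y, z axes.
In Python, from cell import sense, viewer, ctrl gives the robot as it stands.
- The arm moves only by the shell command python3 -m handwheel 'ROWS' [OPENING] [FORCE]. ROWS is JSON, a list of rows, each a list of 6 numbers: the shift along the world's x, y, z as a fraction of full scale, then the turn, a rotation vector about the world's x, y, z as a fraction of full scale. In form: [[tx, ty, tz, ax, ay, az], ...]. A call has 1 to 10 rows; each row shifts and turns the commanded pose from where the row before left it; what a row does not reach is not made up. Full scale, the value 1, is 0.02 m for a shift and 1.5 rad for a turn. A row lasts 1/8 s, in which the tool goes at most 62.5 mm and 10.7 degrees, less where a joint would pass 70% of its speed; a pose out of reach is approached as far as the arm can. A call with a number of a shift or a turn outside -1 to 1 is refused whole. A call with a gripper value outside its range is refused whole. OPENING is the finger opening in mm, from 0 to 95.1, set as the call begins (- or left out, the last holds). The fingers move at their own pace and stop on an object; FORCE is the grip in N (left out, the last holds). Time passes only in rows, so rows that do not move let the fingers close. It gives the time, the measured TCP pose, the force, the opening and the grip force at its end, in the units of the state.
- sense(): the state, without advancing time (a new reading comes with each control period).
- viewer.capture(name): name is "scene" or "top" or "wrist"; returns a dict with "pixels" (420x560x3 uint8, blue, green, red), "camera_matrix" (3x3 intrinsics, pixels), "k1" (the pictures are not rectified: a ray, as slopes to the right and down, at radius r is drawn at 1 + k1 r^2 times it, then the intrinsics apply), "rvec" (rotation vector, rad) and "tvec" (3), from world to camera coordinates, as OpenCV has them; the wrist camera has in their place "mount" (4x4, takes a point from camera to tool coordinates, whose origin is the TCP and whose axes are the flange's). Camera axes: x right, y down, z forward; pixel columns grow to the right and rows downward; lengths in m; the calibration is good to about 2 mm. A picture is of the moment at which its call begins: read the wrist's pose just before it. There is no depth.
- ctrl.finish_job(): hands the job in; it is judged then, once.
The state is a dict: "time_s": time; "joint_pos": joint angles; "dq": joint speeds; "joint_efforts": joint torques, N m; "tcp_pos": TCP position; "tool_rot": TCP orientation; "wrist_force": force on the tool from outside, world axes, zero at the start; "wrist_torque": the same for the moment, N m; "gripper_width": finger opening in m; "finger_force": force on a finger pad.
Only numpy, scipy, OpenCV 4.12 (cv2) and the standard library are available. Lean on these libraries where they do the work, as an engineer would, in place of code of your own. Each camera call takes 0.05 s, during which the arm holds its last target. There are 200 camera calls.

## Task

Make up two caster kits from the loose stock. Blue tray: the black wheel, lying flat on the large white spot, and the brass bush, standing on the small spot. Yellow tray: the red wheel, lying flat on the large spot, and the steel sleeve, standing on the small spot; centre each part on its spot and leave the white wheel where it lies.

Things in the scene. Friction and masses are not known exactly. Their poses are not given: they have to be found in the camera images.
- black_wheel_center (a point): the black rubber caster wheel, lying flat: a plain disc 46 mm in diameter and 36 mm high, bright steel hub on its face, about 90 g; this point is its centre, 18 mm above what it stands on, z up along its axle. Loose
- red_wheel_center (a point): the red plastic caster wheel, lying flat: a plain disc 46 mm in diameter and 36 mm high, bright steel hub on its face, about 90 g; this point is its centre, 18 mm above what it stands on, z up along its axle. Loose
- white_wheel_center (a point): the white plastic caster wheel, lying flat: a plain disc 46 mm in diameter and 36 mm high, grey hub on its face, about 90 g; this point is its centre, 18 mm above what it stands on, z up along its axle. Loose, but it belongs to no kit and stays where it is
- brass_bush_center (a point): the brass bush, standing on end: a tube 36 mm outside, 20 mm bore, 36 mm high, about 200 g; this point is its centre, 18 mm above what it stands on, z up along its bore. Loose
- steel_sleeve_center (a point): the steel sleeve, standing on end: a tube 30 mm outside, 18 mm bore, 52 mm high, about 180 g; this point is its centre, 26 mm above what it stands on, z up along its bore. Loose
- blue_tray: fixed blue kit tray, 122 (its x) by 188 mm (its y), walls 3 mm thick, rim 12 mm and inner floor 4 mm above the table. A wall along its x parts it into two compartments, 116 by about 90 mm inside. White spots on the floor at x = 0: LARGE (62 mm across) at y = +45 mm, SMALL (38 mm) at y = -45 mm in its frame. Origin: centre of the underside, z up. It does not move
- yellow_tray: fixed yellow kit tray, 122 (its x) by 188 mm (its y), walls 3 mm thick, rim 12 mm and inner floor 4 mm above the table. A wall along its x parts it into two compartments, 116 by about 90 mm inside. White spots on the floor at x = 0: LARGE (62 mm across) at y = -45 mm, SMALL (38 mm) at y = +45 mm in its frame. Origin: centre of the underside, z up. It does not move
Mind the look-alikes: they are no part of the job. Of the things shaped like the part that bears red_wheel_center, the red one is meant. Of the things shaped like the part that bears steel_sleeve_center, the bare steel one is meant.

How it is judged:
At the end, for the whole second after the job is handed in: Each of the four kit parts is within 12 mm of the centre of its own spot in its own tray (along the tray's x and y), on the floor (height within 4 mm), upright within 0.1 rad and at rest; the white wheel is within 15 mm of its start and flat (x of black_wheel_center in the frame of blue_tray between -0.012 and 0.012 m and y of black_wheel_center in the frame of blue_tray between 0.033 and 0.057 m and z of black_wheel_center in the frame of blue_tray between 0.018 and 0.026 m and angle between each of black_wheel_center, brass_bush_center, red_wheel_center, steel_sleeve_center, white_wheel_center's own z axis and vertical below 0.1 rad and linear speed of each of black_wheel, brass_bush, red_wheel, steel_sleeve below 0.01 m/s and x of brass_bush_center in the frame of blue_tray between -0.012 and 0.012 m and y of brass_bush_center in the frame of blue_tray between -0.057 and -0.033 m and z of brass_bush_center in the frame of blue_tray between 0.018 and 0.026 m and x of red_wheel_center in the frame of yellow_tray between -0.012 and 0.012 m and y of red_wheel_center in the frame of yellow_tray between -0.057 and -0.033 m and z of red_wheel_center in the frame of yellow_tray between 0.018 and 0.026 m and x of steel_sleeve_center in the frame of yellow_tray between -0.012 and 0.012 m and y of steel_sleeve_center in the frame of yellow_tray between 0.033 and 0.057 m and z of steel_sleeve_center in the frame of yellow_tray between 0.026 and 0.034 m and distance of white_wheel_center from where it was at the start of the episode below 0.015 m); the robot touches nothing.
It fails at once if the white wheel is moved by more than 25 mm (distance of white_wheel_center from where it was at the start of the episode above 0.025 m).
It also fails if it takes over 106 s, if anything falls off the work surface, if the arm or the gripper's body presses on something with over 40 N, if the wrist force passes 120 N, or if a joint passes its speed limit or range.

## Working session

There is one attempt and no reset: what is moved stays moved. The work goes in short steps, Python scripts to look and compute and a shell command to move; the robot and the scene stay as the last step left them, time stands still between calls to the robot, and variables do not carry over. Pictures are saved under pics/ and viewed, at most 14 in all, crops included, and the job is handed in when it is done.

```bash
mkdir -p pics; ls; cat > h.py <<'E'
import numpy as np, cv2
from cell import sense, viewer, ctrl
def cam(name):
    s=sense(); c=viewer.capture(name)
    if name=="wrist":
        M=np.array(c["mount"]); T=np.eye(4); T[:3,:3]=s["tool_rot"]; T[:3,3]=s["tcp_pos"]; W=T@M
    else:
        R=cv2.Rodrigues(np.array(c["rvec"],float))[0]; W=np.eye(4); W[:3,:3]=R.T; W[:3,3]=-R.T@np.array(c["tvec"]).ravel()
    return c,W
def pt(c,W,u,v,z):
    K=np.array(c["camera_matrix"]); d=np.array([(u-K[0,2])/K[0,0],(v-K[1,2])/K[1,1]])
    x=d.copy()
    for _ in range(20): x=d/(1+c["k1"]*(x@x))
    r=W[:3,:3]@np.array([x[0],x[1],1]); return (W[:3,3]+r*(z-W[2,3])/r[2])
E
python3 - <<'E'
from h import *
for n in("top","scene"):
    c,W=cam(n); cv2.imwrite(f"pics/{n}.png",c["pixels"]); np.save(n,[c,W],allow_pickle=True) if 0 else None
    import pickle; pickle.dump((c,W),open(n+".pkl","wb")); print(W.round(3),c["k1"],c["camera_matrix"])
print(sense())
E
```

```text
pics
[[ 0.009 -0.995  0.099  0.428]
 [-1.    -0.009 -0.002 -0.011]
 [ 0.003 -0.099 -0.995  1.048]
 [ 0.     0.     0.     1.   ]] -0.12029191449519205 [[398.81973249   0.         278.5183422 ]
 [  0.         398.81973249 213.73811412]
 [  0.           0.           1.        ]]
[[-0.226  0.844 -0.487  1.025]
 [ 0.974  0.193 -0.117  0.115]
 [-0.005 -0.5   -0.866  0.967]
 [ 0.     0.     0.     1.   ]] -0.07313241236513437 [[525.62739832   0.         279.28145463]
 [  0.         525.62739832 205.31773861]
 [  0.           0.           1.        ]]
{'time_s': 0.1, 'joint_pos': array([-1.34360358e+00,  1.24426223e-01,  1.65154908e+00,  5.79515707e-06,
        1.36751331e+00, -8.25832206e-02]), 'dq': array([-0.00092632, -0.00145906, -0.00341155, -0.00066134,  0.00237403,
        0.00059729]), 'joint_efforts': array([ 4.04696457e-04, -4.18880153e+01, -3.61097682e+01,  7.76816416e-02,
        4.61968523e-02, -7.50793492e-05]), 'tcp_pos': array([ 0.19800003, -0.61848801,  0.21351194]), 'tool_rot': array([[ 9.52402283e-01,  3.04843753e-01, -4.21521285e-04],
       [ 3.04844001e-01, -9.52400503e-01,  1.84851269e-03],
       [ 1.62050463e-04, -1.88902595e-03, -9.99998203e-01]]), 'wrist_force': array([-0.46011964, -1.21040336,  0.17764747]), 'wrist_torque': array([-0.03191329,  0.0255536 ,  0.05113174]), 'finger_force': 0.0, 'gripper_width': 0.09529932326053786}
```

View pics/top.png

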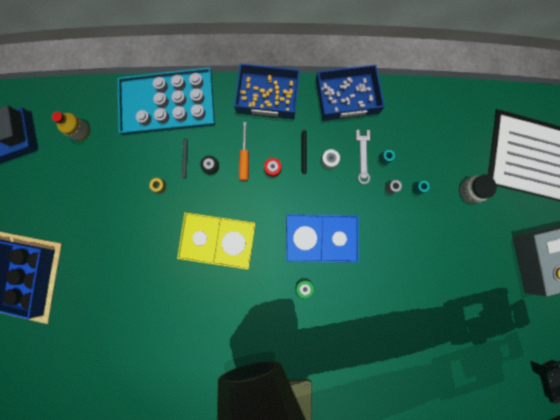

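View pics/scene.png

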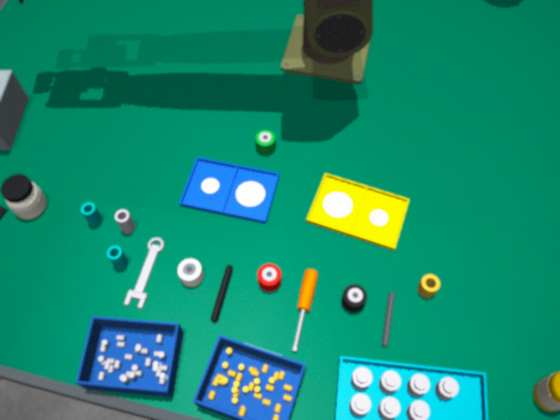

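Top view:
- Wheels: black at (209,164), red (273,166), white (331,158), and a green one at (305,289). The red wheel at (273,166) is the one meant, since the green one is only a look-alike.
- Sleeves: (395,186) is bare grey, while (389,155) and (424,186) are teal. The grey one is meant.
- Brass bush at (157,185). Yellow tray around (216,241), blue tray around (322,239).

Next I measure these and check one enlarged crop.

```bash
cat > m.py <<'E'
from h import *
import pickle
out=[]
def blob(mask,u,v,r):
    m=np.zeros_like(mask); cv2.circle(m,(u,v),r,255,-1); m&=mask
    n,l,st,ce=cv2.connectedComponentsWithStats(m); i=1+np.argmax(st[1:,4]); 
    cs,_=cv2.findContours((l==i).astype(np.uint8),cv2.RETR_EXTERNAL,cv2.CHAIN_APPROX_NONE)
    return max(cs,key=cv2.contourArea)
seeds={"top":dict(black=(209,164),red=(273,166),white=(331,158),steel=(395,186),brass=(157,185),YL=(233,243),YS=(199,239),BL=(305,238),BS=(339,239)),
"scene":dict(black=(355,297),red=(269,276),white=(190,272),steel=(124,221),brass=(429,285),YL=(338,205),YS=(379,217),BL=(250,194),BS=(210,186))}
for n in seeds:
    c,W=pickle.load(open(n+".pkl","rb")); im=c["pixels"]
    hsv=cv2.cvtColor(im,cv2.COLOR_BGR2HSV); H,S,V=[hsv[...,i].astype(int) for i in range(3)]
    green=(H>65)&(H<85)&(S>120)
    for k,(u,v) in seeds[n].items():
        if k[0] in"YB" and k!="black": m=(S<90)&(V>140)
        else: m=~green
        m=m.astype(np.uint8)*255
        ct=blob(m,u,v,22); (cu,cv_),ax,_=cv2.fitEllipse(ct); 
        z={"steel":.026}.get(k,.018) if k[0] not in"YB" else .004
        print(n,k,(round(cu,1),round(cv_,1)),np.round(ax,1),pt(c,W,cu,cv_,z)[:2].round(4))
c,W=pickle.load(open("top.pkl","rb"))
cv2.imwrite("pics/crop.png",cv2.resize(c["pixels"][130:310,140:440],None,fx=2.6,fy=2.6,interpolation=cv2.INTER_CUBIC))
E
python3 m.py
```

```text
top black (209.2, 164.4) [15.6 17.1] [0.659  0.1709]
top red (272.2, 166.6) [18.2 19.7] [0.6544 0.0045]
top white (330.4, 158.3) [18.6 20.1] [ 0.6785 -0.1492]
top steel (393.5, 186.5) [12.  16.7] [ 0.6037 -0.3144]
top brass (156.9, 184.9) [14.9 17.1] [0.6034 0.3089]
top YL (233.2, 242.9) [22.8 23.3] [0.4536 0.1045]
top YS (199.4, 237.8) [13.4 14.1] [0.4658 0.1938]
top BL (304.6, 237.7) [22.9 23.1] [ 0.4688 -0.0823]
top BS (339.0, 238.4) [13.6 14. ] [ 0.4677 -0.1726]
scene black (353.8, 297.7) [22.1 25.6] [0.6572 0.1698]
scene red (269.0, 276.7) [25.2 29.7] [0.6515 0.0027]
scene white (190.0, 272.0) [25.4 29.8] [ 0.6768 -0.1497]
scene steel (124.1, 220.4) [15.8 27.6] [ 0.6019 -0.315 ]
scene brass (428.7, 285.1) [20.7 25.9] [0.6003 0.3071]
scene YL (337.4, 204.2) [25.1 29.5] [0.4536 0.1036]
scene YS (378.4, 217.1) [15.9 18.2] [0.4651 0.1928]
scene BL (250.0, 193.5) [25.1 28.8] [ 0.4692 -0.0837]
scene BS (209.8, 185.3) [15.  17.7] [ 0.4684 -0.1741]
```

View pics/crop.png

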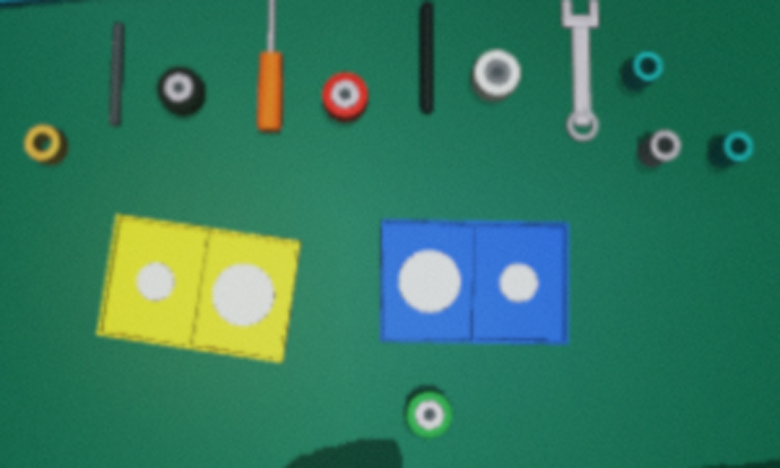

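The crop confirms it. The plain red wheel is at crop (345,95), the bare steel sleeve at (665,145) with the two teal ones beside it, the black wheel at (180,90) and the brass bush at (43,143). The two views agree to within 3 mm, so I start with the sleeve.

```bash
python3 -m handwheel '[[1,0.75,0,0,0,0],[1,0.75,0,0,0,0],[1,0.75,0,0,0,0],[1,0.75,0,0,0,0],[1,0.75,0,0,0,0],[1,0.75,0,0,0,0],[1,0.75,0,0,0,0],[1,0.75,0,0,0,0],[1,0.75,0,0,0,0],[1,0.75,0,0,0,0]]' 55 25
python3 -m handwheel '[[1,0.75,0,0,0,0],[1,0.75,0,0,0,0],[1,0.75,0,0,0,0],[1,0.75,0,0,0,0],[1,0.75,0,0,0,0],[1,0.75,0,0,0,0],[1,0.75,0,0,0,0],[1,0.75,-0.5,0,0,0],[1,0.75,-1,0,0,0],[0.2,0.2,-1,0,0,0]]'
python3 - <<'E'
from h import *
s=sense();print(s["tcp_pos"],s["gripper_width"],s["time_s"],s["tool_rot"][:,2])
c,W=cam("wrist");cv2.imwrite("pics/w1.png",c["pixels"]); import pickle;pickle.dump((c,W),open("w1.pkl","wb"))
E
```

```text
time_s: 1.35
tcp_pos: [0.3998, -0.467, 0.2147]
tool_rot: [[0.952, 0.306, 0.0], [0.306, -0.952, 0.0], [0.0, -0.0, -1.0]]
wrist_force: [-1.0, 0.5, -1.1]
gripper_width: 0.0549
finger_force: 0.0
time_s: 2.6
tcp_pos: [0.5829, -0.3282, 0.1622]
tool_rot: [[0.952, 0.307, -0.001], [0.307, -0.952, 0.001], [-0.001, -0.001, -1.0]]
wrist_force: [-0.5, 0.0, 0.1]
gripper_width: 0.0553
finger_force: 0.0
[ 0.5829089  -0.32817313  0.16222472] 0.05532077749570678 2.6 [-1.47737733e-03  9.62485829e-04 -9.99998445e-01]
```

View pics/w1.png

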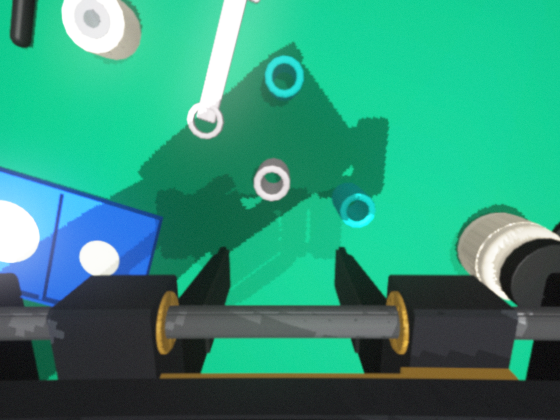

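The wrist view shows the bare sleeve's rim at about (272,182), with teal tubes at (284,76) and (358,209). The wheel at (95,22) is the white one. I refine the sleeve from its top rim.

```bash
python3 - <<'E'
from h import *; import pickle
c,W=pickle.load(open("w1.pkl","rb"))
print(pt(c,W,272,182,.052), "teal",pt(c,W,358,209,.052),pt(c,W,284,76,.052),"BS",pt(c,W,100,258,.004))
E
```

```text
[ 0.60354891 -0.31166861  0.052     ] teal [ 0.60386659 -0.38575351  0.052     ] [ 0.68208591 -0.29632213  0.052     ] BS [ 0.46865207 -0.17293191  0.004     ]
```

```bash
python3 -m handwheel '[[0.5,0.37,-0.5,0,0,0],[0.5,0.37,-1,0,0,0],[0,0,-1,0,0,0],[0,0,-1,0,0,0],[0,0,-1,0,0,0],[0,0,-1,0,0,0],[0,0,-1,0,0,0],[0,0,-0.5,0,0,0],[0,0,0,0,0,0]]'
```

```text
time_s: 3.78
tcp_pos: [0.6016, -0.3149, 0.0235]
tool_rot: [[0.952, 0.305, -0.001], [0.305, -0.952, 0.001], [-0.001, -0.001, -1.0]]
wrist_force: [-0.1, -1.0, 0.3]
gripper_width: 0.0548
finger_force: 0.0
```

```bash
python3 -m handwheel '[[0,0,0,0,0,0],[0,0,0,0,0,0],[0,0,0,0,0,0],[0,0,0,0,0,0],[0,0,0,0,0,0],[0,0,0.5,0,0,0],[0,0,1,0,0,0],[0,0,1,0,0,0],[0,0,1,0,0,0],[-0.2,0.5,0.5,0,0,0]]' 20 25
python3 -m handwheel '[[-0.27,1,0,0,0,0],[-0.27,1,0,0,0,0],[-0.27,1,0,0,0,0],[-0.27,1,0,0,0,0],[-0.27,1,0,0,0,0],[-0.27,1,0,0,0,0],[-0.27,1,0,0,0,0],[-0.27,1,0,0,0,0],[-0.27,1,0,0,0,0],[-0.27,1,0,0,0,0]]'
python3 -m handwheel '[[-0.27,1,0,0,0,0],[-0.27,1,0,0,0,0],[-0.27,1,0,0,0,0],[-0.27,1,0,0,0,0],[-0.27,1,0,0,0,0],[-0.27,1,0,0,0,0],[-0.27,1,0,0,0,0],[-0.27,1,0,0,0,0],[-0.27,1,0,0,0,0],[-0.27,1,0,0,0,0]]'
```

```text
time_s: 5.03
tcp_pos: [0.5991, -0.306, 0.1076]
tool_rot: [[0.953, 0.304, 0.003], [0.304, -0.953, -0.002], [0.002, 0.003, -1.0]]
wrist_force: [-0.3, 0.9, -1.6]
gripper_width: 0.0296
finger_force: 25.0
time_s: 6.28
tcp_pos: [0.5438, -0.104, 0.1047]
tool_rot: [[0.952, 0.305, 0.0], [0.305, -0.952, -0.0], [0.0, 0.0, -1.0]]
wrist_force: [0.8, 0.2, -1.7]
gripper_width: 0.0291
finger_force: 25.0
time_s: 7.52
tcp_pos: [0.4896, 0.096, 0.1047]
tool_rot: [[0.952, 0.305, 0.0], [0.305, -0.952, 0.0], [0.0, 0.0, -1.0]]
wrist_force: [0.5, 1.2, -1.8]
gripper_width: 0.029
finger_force: 25.0
```

```bash
python3 -m handwheel '[[-0.25,1,0,0,0,0],[-0.25,1,0,0,0,0],[-0.25,1,0,0,0,0],[-0.25,0.9,0,0,0,0],[-0.2,0.7,0,0,0,0],[0,0,-0.5,0,0,0],[0,0,-1,0,0,0],[0,0,-1,0,0,0],[0,0,0,0,0,0]]'
```

```text
time_s: 8.65
tcp_pos: [0.4642, 0.1857, 0.0522]
tool_rot: [[0.953, 0.304, -0.005], [0.304, -0.953, -0.002], [-0.005, 0.0, -1.0]]
wrist_force: [0.5, 0.1, -1.8]
gripper_width: 0.0296
finger_force: 25.0
```

```bash
python3 -m handwheel '[[0,0.35,-0.5,0,0,0],[0,0,-0.5,0,0,0],[0,0,-0.25,0,0,0],[0,0,0,0,0,0]]'
```

```text
time_s: 9.15
tcp_pos: [0.4663, 0.1938, 0.0297]
tool_rot: [[0.952, 0.305, 0.0], [0.305, -0.952, 0.0], [0.0, 0.0, -1.0]]
wrist_force: [-0.3, -0.7, -2.3]
gripper_width: 0.0293
finger_force: 25.0
```

```bash
python3 -m handwheel '[[-0.05,0,-0.1,0,0,0],[0,0,0,0,0,0]]'
python3 -m handwheel '[[0,0,0,0,0,0],[0,0,0,0,0,0],[0,0,0.5,0,0,0],[0,0,1,0,0,0],[0,0,1,0,0,0],[0,0,1,0,0,0],[0.8,0.7,1,0,0,0],[1,0.9,0.5,0,0,0],[1,0.9,0,0,0,0],[1,0.9,0,0,0,0]]' 60 25
python3 -m handwheel '[[1,0.9,0,0,0,0],[1,0.9,0,0,0,0],[1,0.9,0,0,0,0],[0.1,0.3,0,0,0,0],[0,0,0,0,0,0]]'
python3 - <<'E'
from h import *
s=sense();print(s["tcp_pos"])
c,W=cam("wrist");cv2.imwrite("pics/w2.png",c["pixels"]); import pickle;pickle.dump((c,W),open("w2.pkl","wb"))
E
```

```text
time_s: 9.4
tcp_pos: [0.4664, 0.1939, 0.0293]
tool_rot: [[0.952, 0.305, 0.002], [0.305, -0.952, 0.0], [0.002, 0.001, -1.0]]
wrist_force: [-1.7, -1.1, 5.1]
gripper_width: 0.0294
finger_force: 25.0
time_s: 10.65
tcp_pos: [0.542, 0.2624, 0.1286]
tool_rot: [[0.952, 0.305, 0.001], [0.305, -0.952, 0.0], [0.001, -0.0, -1.0]]
wrist_force: [-0.4, 1.5, -0.4]
gripper_width: 0.06
finger_force: 0.0
time_s: 11.28
tcp_pos: [0.6027, 0.3218, 0.1276]
tool_rot: [[0.952, 0.305, -0.001], [0.305, -0.952, -0.0], [-0.001, 0.0, -1.0]]
wrist_force: [0.1, 0.1, 0.2]
gripper_width: 0.0599
finger_force: 0.0
[0.60269102 0.32178816 0.12764501]
```

View pics/w2.png

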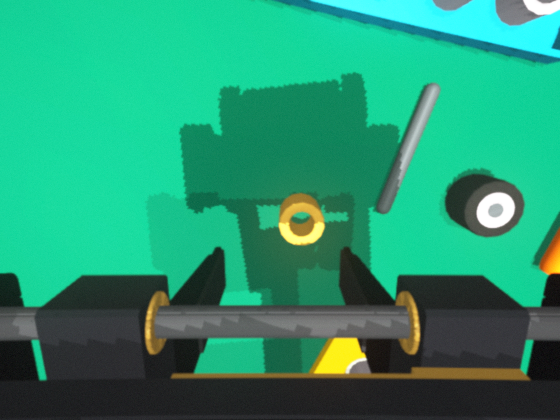

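The bush's upper rim is centred at about (302,221), and the black wheel's hub is at (496,210).

```bash
python3 - <<'E'
from h import *; import pickle
c,W=pickle.load(open("w2.pkl","rb"))
print(pt(c,W,302,221,.036), "black",pt(c,W,496,210,.036))
E
```

```text
[0.60470259 0.30728935 0.036     ] black [0.6581726  0.16964887 0.036     ]
```

```bash
python3 -m handwheel '[[0,-0.4,-0.5,0,0,0],[0,-0.3,-1,0,0,0],[0,0,-1,0,0,0],[0,0,-1,0,0,0],[0,0,-1,0,0,0],[0,0,-0.8,0,0,0],[0,0,-0.3,0,0,0],[0,0,0,0,0,0]]'
```

```text
time_s: 12.32
tcp_pos: [0.6031, 0.3078, 0.0153]
tool_rot: [[0.952, 0.305, -0.0], [0.305, -0.952, -0.0], [-0.0, 0.0, -1.0]]
wrist_force: [-0.1, -0.3, 0.1]
gripper_width: 0.0599
finger_force: 0.0
```

```bash
python3 -m handwheel '[[0,0,0,0,0,0],[0,0,0,0,0,0],[0,0,0,0,0,0],[0,0,0,0,0,0],[0,0,0.5,0,0,0],[0,0,1,0,0,0],[0,0,1,0,0,0],[0,0,1,0,0,0],[0,0,0.5,0,0,0],[-0.2,-0.5,0,0,0,0]]' 20 30
python3 -m handwheel '[[-0.28,-1,0,0,0,0],[-0.28,-1,0,0,0,0],[-0.28,-1,0,0,0,0],[-0.28,-1,0,0,0,0],[-0.28,-1,0,0,0,0],[-0.28,-1,0,0,0,0],[-0.28,-1,0,0,0,0],[-0.28,-1,0,0,0,0],[-0.28,-1,0,0,0,0],[-0.28,-1,0,0,0,0]]'
python3 -m handwheel '[[-0.28,-1,0,0,0,0],[-0.28,-1,0,0,0,0],[-0.28,-1,0,0,0,0],[-0.28,-1,0,0,0,0],[-0.28,-1,0,0,0,0],[-0.28,-1,0,0,0,0],[-0.28,-1,0,0,0,0],[-0.28,-1,0,0,0,0],[-0.28,-1,0,0,0,0],[-0.28,-1,0,0,0,0]]'
```

```text
time_s: 13.58
tcp_pos: [0.5998, 0.2981, 0.0973]
tool_rot: [[0.952, 0.306, 0.002], [0.306, -0.952, 0.001], [0.003, -0.0, -1.0]]
wrist_force: [-0.7, -0.5, -1.3]
gripper_width: 0.0348
finger_force: 30.0
time_s: 14.82
tcp_pos: [0.5428, 0.0964, 0.0957]
tool_rot: [[0.952, 0.305, 0.0], [0.305, -0.952, -0.0], [0.0, 0.0, -1.0]]
wrist_force: [-0.2, 0.2, -1.4]
gripper_width: 0.035
finger_force: 30.0
time_s: 16.08
tcp_pos: [0.4866, -0.1035, 0.0957]
tool_rot: [[0.952, 0.305, 0.0], [0.305, -0.952, -0.0], [0.0, 0.0, -1.0]]
wrist_force: [0.0, -0.2, -2.8]
gripper_width: 0.0349
finger_force: 30.0
```

```bash
python3 -m handwheel '[[-0.28,-1,0,0,0,0],[-0.28,-1,0,0,0,0],[-0.28,-1,0,0,0,0],[-0.1,-0.5,-0.5,0,0,0],[0,0,-1,0,0,0],[0,0,-1,0,0,0],[0,0,-0.5,0,0,0],[0,0,-0.5,0,0,0],[0,0,-0.25,0,0,0],[0,0,0,0,0,0]]'
```

```text
time_s: 17.32
tcp_pos: [0.4687, -0.1724, 0.0209]
tool_rot: [[0.952, 0.305, 0.001], [0.305, -0.952, -0.0], [0.001, 0.0, -1.0]]
wrist_force: [-0.3, -0.8, -1.3]
gripper_width: 0.0347
finger_force: 30.0
```

```bash
python3 -m handwheel '[[0,0,-0.07,0,0,0],[0,0,0,0,0,0]]'
python3 -m handwheel '[[0,0,0,0,0,0],[0,0,0,0,0,0],[0,0,0.5,0,0,0],[0,0,1,0,0,0],[0,0,1,0,0,0],[0.5,0.5,1,0,0,0],[1,0.95,1,0,0,0],[1,0.95,0.5,0,0,0],[1,0.95,0,0,0,0],[1,0.95,0,0,0,0]]' 68
python3 -m handwheel '[[1,0.95,0,0,0,0],[1,0.95,0,0,0,0],[1,0.95,0,0,0,0],[1,0.95,0,0,0,0],[0.7,0.7,0,0,0,0],[0,0,0,0,0,0]]'
python3 - <<'E'
from h import *
s=sense();print(s["tcp_pos"])
c,W=cam("wrist");cv2.imwrite("pics/w3.png",c["pixels"]); import pickle;pickle.dump((c,W),open("w3.pkl","wb"))
E
```

```text
time_s: 17.58
tcp_pos: [0.469, -0.1725, 0.0203]
tool_rot: [[0.952, 0.305, 0.001], [0.305, -0.952, -0.001], [0.001, 0.001, -1.0]]
wrist_force: [-2.4, 0.5, 3.6]
gripper_width: 0.0351
finger_force: 30.0
time_s: 18.82
tcp_pos: [0.5593, -0.0857, 0.1203]
tool_rot: [[0.952, 0.305, 0.001], [0.305, -0.952, -0.0], [0.001, 0.001, -1.0]]
wrist_force: [-0.0, -0.2, 0.7]
gripper_width: 0.068
finger_force: 0.0
time_s: 19.58
tcp_pos: [0.6529, 0.0044, 0.1194]
tool_rot: [[0.952, 0.306, 0.0], [0.306, -0.952, -0.0], [0.0, 0.0, -1.0]]
wrist_force: [-0.4, 0.1, 0.4]
gripper_width: 0.0679
finger_force: 0.0
[0.65285375 0.0043919  0.11944884]
```

View pics/w3.png

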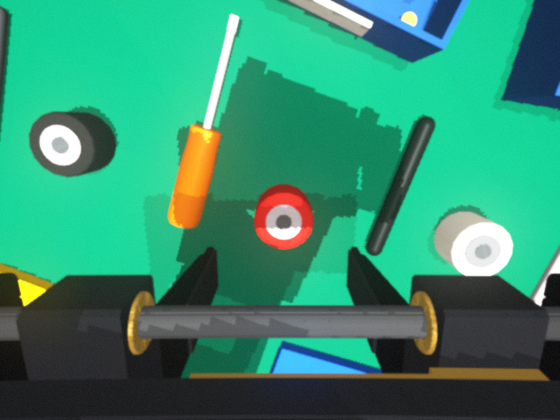

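The red wheel's hub is at (283,221), with the screwdriver and the black pen clear of the fingers on either side.

```bash
python3 - <<'E'
from h import *; import pickle
c,W=pickle.load(open("w3.pkl","rb"))
print(pt(c,W,283,221,.036), "handle", pt(c,W,186,222,.01),"pen",pt(c,W,374,250,.01))
E
python3 -m handwheel '[[0,0,-0.5,0,0,0],[0,0,-1,0,0,0],[0,0,-1,0,0,0],[0,0,-1,0,0,0]]'
```

```text
[0.65272147 0.00472701 0.036     ] handle [0.61990987 0.07853744 0.01      ] pen [ 0.64467406 -0.07898469  0.01      ]
time_s: 20.12
tcp_pos: [0.6513, 0.0036, 0.0468]
tool_rot: [[0.952, 0.305, -0.002], [0.305, -0.952, 0.0], [-0.002, -0.001, -1.0]]
wrist_force: [-0.0, 0.7, 0.1]
gripper_width: 0.0683
finger_force: 0.0
```

```bash
python3 -m handwheel '[[0,0,-1,0,0,0],[0,0,-0.7,0,0,0],[0,0,0,0,0,0]]'
python3 -m handwheel '[[0,0,0,0,0,0],[0,0,0,0,0,0],[0,0,0,0,0,0],[0,0,0,0,0,0],[0,0,0.5,0,0,0],[0,0,1,0,0,0],[0,0,1,0,0,0],[0,0,1,0,0,0],[0,0,0.5,0,0,0],[-0.5,0.25,0,0,0,0]]' 30 30
python3 -m handwheel '[[-1,0.5,0,0,0,0],[-1,0.5,0,0,0,0],[-1,0.5,0,0,0,0],[-1,0.5,0,0,0,0],[-1,0.5,0,0,0,0],[-1,0.5,0,0,0,0],[-1,0.5,0,0,0,0],[-1,0.5,0,0,0,0],[-1,0.5,0,0,0,0],[0,0,0,0,0,0]]'
```

```text
time_s: 20.5
tcp_pos: [0.6512, 0.0038, 0.0133]
tool_rot: [[0.952, 0.305, -0.003], [0.305, -0.952, 0.0], [-0.003, -0.001, -1.0]]
wrist_force: [0.7, -0.4, -0.4]
gripper_width: 0.0679
finger_force: 0.0
time_s: 21.75
tcp_pos: [0.6431, 0.0086, 0.0968]
tool_rot: [[0.953, 0.304, 0.003], [0.304, -0.953, -0.0], [0.002, 0.001, -1.0]]
wrist_force: [0.3, 0.1, -0.8]
gripper_width: 0.0455
finger_force: 30.0
time_s: 23.0
tcp_pos: [0.4601, 0.0992, 0.0939]
tool_rot: [[0.952, 0.306, -0.002], [0.306, -0.952, -0.0], [-0.002, -0.001, -1.0]]
wrist_force: [-0.4, -0.3, -1.3]
gripper_width: 0.0456
finger_force: 30.0
```

```bash
python3 -m handwheel '[[-0.35,0.25,-0.5,0,0,0],[0,0,-1,0,0,0],[0,0,-1,0,0,0],[0,0,-0.5,0,0,0],[0,0,-0.5,0,0,0],[0,0,-0.25,0,0,0],[0,0,0,0,0,0]]'
```

```text
time_s: 23.88
tcp_pos: [0.4559, 0.1038, 0.0206]
tool_rot: [[0.952, 0.305, 0.001], [0.305, -0.952, 0.0], [0.001, 0.0, -1.0]]
wrist_force: [0.4, 0.3, -1.6]
gripper_width: 0.0456
finger_force: 30.0
```

```bash
python3 -m handwheel '[[-0.17,0,-0.12,0,0,0],[0,0,-0.05,0,0,0],[0,0,0,0,0,0]]'
python3 -m handwheel '[[0,0,0,0,0,0],[0,0,0,0,0,0],[0,0,0.5,0,0,0],[0,0,1,0,0,0],[0,0,1,0,0,0],[0.5,0.15,1,0,0,0],[1,0.32,1,0,0,0],[1,0.32,0.5,0,0,0],[1,0.32,0,0,0,0],[1,0.32,0,0,0,0]]' 68
python3 -m handwheel '[[1,0.32,0,0,0,0],[1,0.32,0,0,0,0],[1,0.32,0,0,0,0],[1,0.32,0,0,0,0],[1,0.34,0,0,0,0],[0.7,0.4,0,0,0,0],[0,0,0,0,0,0]]'
python3 - <<'E'
from h import *
s=sense();print(s["tcp_pos"])
c,W=cam("wrist");cv2.imwrite("pics/w4.png",c["pixels"]); import pickle;pickle.dump((c,W),open("w4.pkl","wb"))
E
```

```text
time_s: 24.25
tcp_pos: [0.4554, 0.1038, 0.0202]
tool_rot: [[0.952, 0.305, 0.007], [0.305, -0.952, 0.0], [0.007, 0.002, -1.0]]
wrist_force: [0.2, -0.5, 10.3]
gripper_width: 0.0456
finger_force: 30.0
time_s: 25.5
tcp_pos: [0.5426, 0.1326, 0.1175]
tool_rot: [[0.952, 0.305, 0.001], [0.305, -0.952, 0.0], [0.001, 0.0, -1.0]]
wrist_force: [0.1, -0.1, 0.0]
gripper_width: 0.0678
finger_force: 0.0
time_s: 26.38
tcp_pos: [0.6563, 0.1731, 0.1169]
tool_rot: [[0.952, 0.305, -0.0], [0.305, -0.952, -0.0], [-0.0, -0.0, -1.0]]
wrist_force: [-0.4, -0.7, 0.7]
gripper_width: 0.0678
finger_force: 0.0
[0.65629225 0.17305018 0.11694821]
```

View pics/w4.png

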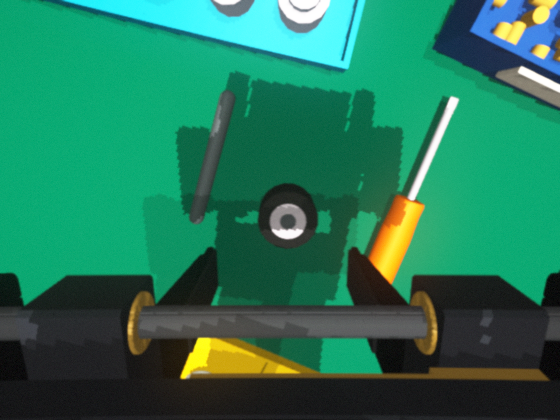

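The black wheel's hub is at (288,221). The rod and the screwdriver handle are outside the finger span.

```bash
python3 - <<'E'
from h import *; import pickle
c,W=pickle.load(open("w4.pkl","rb"))
print(pt(c,W,288,221,.036), "handle", pt(c,W,375,255,.02))
E
python3 -m handwheel '[[0,-0.13,-0.5,0,0,0],[0,0,-1,0,0,0],[0,0,-1,0,0,0],[0,0,-1,0,0,0],[0,0,-1,0,0,0],[0,0,-0.6,0,0,0],[0,0,0,0,0,0]]'
```

```text
[0.65798407 0.17008275 0.036     ] handle [0.64778549 0.09212479 0.02      ]
time_s: 27.3
tcp_pos: [0.6551, 0.17, 0.0132]
tool_rot: [[0.952, 0.305, -0.002], [0.305, -0.952, -0.0], [-0.002, -0.0, -1.0]]
wrist_force: [0.0, -0.7, -0.1]
gripper_width: 0.0679
finger_force: 0.0
```

```bash
python3 -m handwheel '[[0,0,0,0,0,0],[0,0,0,0,0,0],[0,0,0,0,0,0],[0,0,0,0,0,0],[0,0,0.5,0,0,0],[0,0,1,0,0,0],[0,0,1,0,0,0],[0,0,1,0,0,0],[0,0,0.5,0,0,0],[-0.37,-0.5,0,0,0,0]]' 30 30
python3 -m handwheel '[[-0.74,-1,0,0,0,0],[-0.74,-1,0,0,0,0],[-0.74,-1,0,0,0,0],[-0.74,-1,0,0,0,0],[-0.74,-1,0,0,0,0],[-0.74,-1,0,0,0,0],[-0.74,-1,0,0,0,0],[-0.74,-1,0,0,0,0],[-0.74,-1,0,0,0,0],[-0.74,-1,0,0,0,0]]'
python3 -m handwheel '[[-0.74,-1,0,0,0,0],[-0.74,-1,0,0,0,0],[0,0,-0.5,0,0,0],[0,0,-1,0,0,0],[0,0,-1,0,0,0],[0,0,0,0,0,0]]'
```

```text
time_s: 28.55
tcp_pos: [0.6493, 0.1603, 0.0965]
tool_rot: [[0.952, 0.306, 0.003], [0.306, -0.952, 0.0], [0.003, 0.0, -1.0]]
wrist_force: [-0.1, 0.2, -0.4]
gripper_width: 0.0456
finger_force: 30.0
time_s: 29.8
tcp_pos: [0.4993, -0.041, 0.0947]
tool_rot: [[0.952, 0.305, -0.0], [0.305, -0.952, -0.0], [-0.0, -0.0, -1.0]]
wrist_force: [-0.3, 0.0, -0.9]
gripper_width: 0.0454
finger_force: 30.0
time_s: 30.55
tcp_pos: [0.4691, -0.079, 0.0425]
tool_rot: [[0.952, 0.305, -0.005], [0.305, -0.952, 0.002], [-0.004, -0.003, -1.0]]
wrist_force: [0.5, 0.5, -0.6]
gripper_width: 0.0456
finger_force: 30.0
```

```bash
python3 -m handwheel '[[-0.1,-0.1,-0.5,0,0,0],[0,0,-0.5,0,0,0],[0,0,-0.2,0,0,0],[0,0,0,0,0,0]]'
```

```text
time_s: 31.05
tcp_pos: [0.4689, -0.0818, 0.0207]
tool_rot: [[0.952, 0.305, -0.0], [0.305, -0.952, 0.0], [-0.0, -0.0, -1.0]]
wrist_force: [-0.7, 0.5, -0.3]
gripper_width: 0.0455
finger_force: 30.0
```

Lower the last few millimetres, release, then retreat sideways so the top view is clear.

```bash
python3 -m handwheel '[[-0.1,-0.05,-0.1,0,0,0],[0,0,-0.05,0,0,0],[0,0,0,0,0,0]]'
python3 -m handwheel '[[0,0,0,0,0,0],[0,0,0,0,0,0],[0,0,0.5,0,0,0],[0,0,1,0,0,0],[0,0,1,0,0,0],[0,0,1,0,0,0],[0,0,1,0,0,0],[0,-1,1,0,0,0],[0,-1,1,0,0,0],[-0.5,-1,0,0,0,0]]' 68
python3 -m handwheel '[[-0.5,-1,0,0,0,0],[-0.5,-1,0,0,0,0],[-0.5,-1,0,0,0,0],[-0.5,-1,0,0,0,0],[-0.5,-1,0,0,0,0],[-0.5,-1,0,0,0,0],[-0.5,-1,0,0,0,0],[-0.5,-1,0,0,0,0],[-0.5,-1,0,0,0,0],[-0.5,-1,0,0,0,0]]'
python3 -m handwheel '[[0,-1,0,0,0,0],[0,-1,0,0,0,0],[0,-1,0,0,0,0],[0,-1,0,0,0,0],[0,-1,0,0,0,0],[0,0,0,0,0,0]]'
python3 - <<'E'
from h import *
import pickle
for n,(a,b,d,e) in {"top":(130,310,140,440),"scene":(140,300,90,450)}.items():
    c,W=cam(n); pickle.dump((c,W),open(n+"2.pkl","wb")); cv2.imwrite(f"pics/{n}2.png",cv2.resize(c["pixels"][a:b,d:e],None,fx=2.2,fy=2.2,interpolation=cv2.INTER_CUBIC))
E
```

```text
time_s: 31.42
tcp_pos: [0.4681, -0.0828, 0.0198]
tool_rot: [[0.952, 0.305, 0.002], [0.305, -0.952, 0.0], [0.002, 0.0, -1.0]]
wrist_force: [-2.9, 2.2, 8.5]
gripper_width: 0.0453
finger_force: 30.0
time_s: 32.67
tcp_pos: [0.4584, -0.1441, 0.1508]
tool_rot: [[0.952, 0.305, 0.005], [0.305, -0.952, -0.002], [0.004, 0.003, -1.0]]
wrist_force: [-0.1, 0.0, -0.4]
gripper_width: 0.0679
finger_force: 0.0
time_s: 33.92
tcp_pos: [0.3565, -0.3436, 0.1484]
tool_rot: [[0.952, 0.305, 0.0], [0.305, -0.952, -0.0], [0.0, 0.0, -1.0]]
wrist_force: [0.3, -0.1, 0.4]
gripper_width: 0.0681
finger_force: 0.0
time_s: 34.67
tcp_pos: [0.3569, -0.4442, 0.1477]
tool_rot: [[0.953, 0.304, -0.0], [0.304, -0.953, 0.0], [-0.0, -0.0, -1.0]]
wrist_force: [-0.2, -0.0, 0.9]
gripper_width: 0.0681
finger_force: 0.0
```

View pics/top2.png

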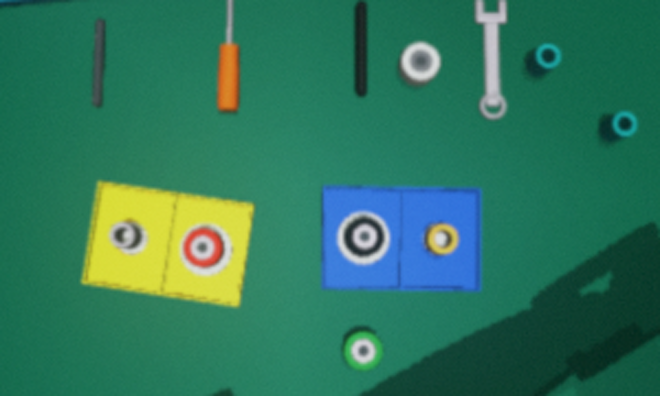

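View pics/scene2.png

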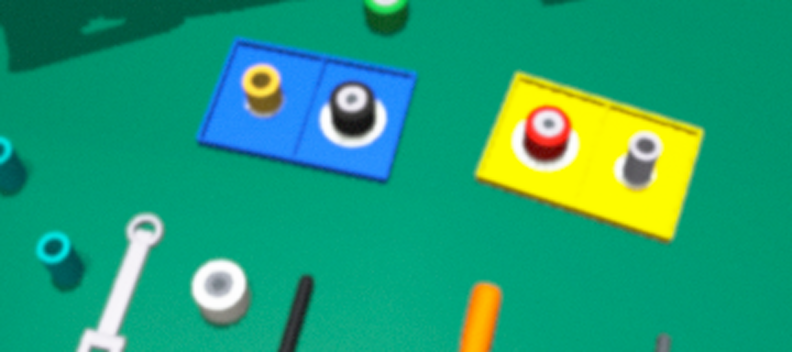

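All four parts stand upright on their spots. Top-face centres in the top crop are black (364,236), bush (441,238), red (203,247) and steel (127,235). In the scene crop they are (352,99), (261,80), (548,124) and (646,147). White wheel has not moved from (421,61). I check the numbers.

```bash
python3 - <<'E'
from h import *; import pickle
T=dict(black=((364,236),(352,99),.04,(.469,-.083)),bush=((441,238),(261,80),.04,(.468,-.1733)),red=((203,247),(548,124),.04,(.4536,.104)),steel=((127,235),(646,147),.056,(.4655,.1933)),white=((421,61),(219,284),.036,(.678,-.1495)))
for k,(a,b,z,g) in T.items():
    for n,(u,v),o in(("top2",a,(140,130)),("scene2",b,(90,140))):
        c,W=pickle.load(open(n+".pkl","rb")); print(k,n,((pt(c,W,u/2.2+o[0],v/2.2+o[1],z)[:2]-g)*1000).round(1),"mm")
E
```

```text
black top2 [-0.4  1.1] mm
black scene2 [0.9 1.5] mm
bush top2 [-1.   2.5] mm
bush scene2 [0.5 1.2] mm
red top2 [ 0.6 -1.1] mm
red scene2 [2.1 0.2] mm
steel top2 [ 0.9 -5.4] mm
steel scene2 [4.1 2.4] mm
white top2 [-2.3  0.2] mm
white scene2 [-0.2  2.1] mm
```

All parts are within about 5 mm of their spots, against a 12 mm limit, so I hand in.

```bash
python3 -c "
from cell import ctrl; print(ctrl.finish_job())"
```

```text
the job is handed in; nothing more can be done
None
```

Both kits are made up and the job is handed in: in the last pictures all four parts stood upright within about 5 mm of their spots and the white wheel had not visibly moved, but the hand-in gave no verdict.

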